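Open the glue jar at the fan bench

TASK

Open the glue jar in the wooden cradle: squeeze both side tabs of its safety cap fully in and, holding them in, turn the cap counterclockwise (seen from above) until you feel its stop, then lift it straight off. Lower the cap right way up into the shallow wooden tray, let it touch the tray floor before you let go, and leave it standing there. Never force the cap against the jar (not sideways, not past the stop, not by pulling while it still holds), set it down gently, and leave the rib bundle, the brush and the wooden press where they are.

Things in the scene. Friction and masses are not known exactly. Their poses are not given: they have to be found in the camera images.
- jar: Square brown jar, 67 mm wide, in a wooden cradle (foot 130 x 130 x 12 mm, walls 92 mm square, 40 mm high), fixed to the bench. Origin under its centre on the bench, z up; jar y runs through the two tabs at the start. Flat shoulder 85 mm above the bench. Four teeth 7 mm high stand on it, 27 to 33 mm from the axis along y, at x = +8.5 and -8.5 mm: they block the tabs' feet until pressed in.
- neck (a point): On the axis of the jar's neck, 86 mm above the bench: where the cap's origin lies while it is on the jar; axes as the jar's. The neck (35 mm diameter, 26 mm high above the shoulder, two bayonet lugs to 42 mm) is hidden by the cap. Damage limit: about 35 N between cap and jar, all contacts added up, so keep sideways, turning, pressing and pulling loads well below.
- cap: White round cap, 52 mm diameter, 33 mm high, about 85 g, loose, a ribbed tab on each side at cap +y and -y. Origin on its axis at the lower rim, z up; axes as the jar's at the start. Tab plates: 24 mm wide along x, 8.5 to 34 mm above the origin, flat outer faces 65 mm apart free, 54 mm fully in. On the neck it has about 1 mm sideways and 1.5 mm upward play.
- tab_a (a joint): How far the tab at cap +y is pressed in: 0 free, 0.0055 m fully in (hard stop); over 0.0048 its foot is clear of the teeth. Spring: 4 N at the start of the stroke, 9.5 N at the end. If one tab is fully in and the other not, the gripper is off centre.
- tab_b (a joint): The same for the tab at cap -y.
- tray: Shallow square wooden tray, 150 x 150 mm outside, rim 13 mm high, wall and floor 5 mm thick, fixed to the bench. Origin under its centre, on the bench.
- tray_in (a point): Centre of the tray's inner floor, 5 mm above the bench.
- ribs: Bystander: flat bundle of bamboo fan ribs 220 x 45 x 15 mm, lying loose. Origin under its centre, x along it.
- brush: Bystander: glue brush, 170 mm long, lying loose, x along it.
- press: Bystander: wooden rib press, foot 100 x 70 mm, two upright boards up to 150 mm high, standing loose. Origin under its centre.
- cap_top (a point): Centre of the cap's top, 33 mm above its origin; axes as the cap's. With both tabs in, the cap turns counterclockwise with almost no torque and meets a firm stop between 46 and 86 degrees from the start (differs from jar to jar, only felt). It lifts off from the stop and from up to about 4 degrees before it, not earlier.
Not all that is in view belongs to the job. What is shaped like the jar but purple is not meant. There is more than one size of the tray; the job needs the larger.

How it is judged:
By the outcome, as a careful person would: the job done as asked, in the order asked, and still so for the second after the job is handed in, with the robot touching nothing.
It also fails if it takes over 72 s, if anything falls off the work surface, if the arm or the gripper's body presses on something with over 40 N, if the wrist force passes 120 N, or if a joint passes its speed limit or range.

ROBOT

A 6-joint arm with a two-finger parallel gripper is mounted at the origin on the work surface. World frame = base frame: x ahead of the robot, y to its left, z up, the work surface at z = 0. Lengths are in m, angles in rad, forces in N, time in s.
With the tool pointing down it reaches from about 0.25 to 0.725 m from the base axis. Payload 9.7 kg.
Tool frame: the origin (TCP) lies midway between the tips of the shut fingers; the grasp point (between the pads) lies 19 mm behind it; y points along the fingers, z is the direction in which the jaws open and shut, and the axes are right-handed (so a half turn about y gives the same grasp; the last joint's range is limited). The gripper opens to 85 mm and grips with 20 to 120 N. Pads are 22 mm wide; open, the fingers measure 114 mm over their backs; the gripper's body (76 mm by 85 mm) begins 54 mm behind the grasp point. The pads swing forward as they close: fully open they stand 13 mm farther back than shut.
Start: joints at [-1.242, 0.087, 0.176, 1.66, 0, 1.571], TCP at [0.178, -0.521, 0.231] pointing down, gripper open.
Joint ranges: [-3.13, 3.13], [-0.85, 1.81], [-1.15, 1.24], [-2.2, 2.28], [-1.44, 1.52], [-3.14, 3.14]. Speed limits (rad/s): [2.22, 2.22, 2.57, 3.14, 3.14, 3.14].

INTERFACE

Orientations are given as a rotation vector (axis times angle).
In Python, from plant import status, cams, ticket, look_for gives the robot as it stands. The module is installed in compiled form; this text tells all that it offers.
- The arm moves only by the tool step_arm, never from a script. Its argument "steps" is a list that holds one entry, the list of rows, each a list of 5 numbers: the opening, from 0 (shut) to 1 (fully open), then the shift along the tool's x, y, z in units of 25 mm (1.0 is 25 mm), then the turn about the tool's y in units of 6 degrees (1.0 is 6 degrees). In form: [[[grip, dx, dy, dz, twist], ...]]. A call has exactly 10 rows; each row shifts and turns the pose as measured when the row begins, along the tool's axes as they then stand; what a row does not reach is not made up. A row lasts 1/8 s, in which the tool goes at most 62.5 mm and 10.7 degrees, less where a joint would pass 70% of its speed; a pose out of reach is approached as far as the arm can. A call is refused whole if a number of a shift passes 1 or a number of a turn 1, either way. A call with a gripper value outside its range is refused whole. The fingers move at their own pace and stop on an object; "grip_force" is the grip in N (left out, the last holds). Time passes only in rows, so rows that do not move let the fingers close, or fill a call up. It gives the time, the measured TCP pose, the force and the opening at its end, in the units of the state.
- status.observe(): the state, without advancing time (a new reading comes with each control period).
- cams.read_camera(name): name is "scene" or "top"; returns (picture, depth): 420x560x3 uint8, red, green, blue; 420x560 float32, m along the optical axis (not along the pixel's ray), 0 where there is no reading.
- cams.camera_model(name): a dict with "fov_y" (degrees; the focal length in pixels is half the picture's height over the tangent of half this angle, whatever the lens; pixels are square), "cx", "cy" (the principal point, pixels), "dist" ([k1, k2, p1, p2, k3] as OpenCV has them; the pictures are not rectified), "pose" (4x4, takes a point from camera to world coordinates). Camera axes: x right, y down, z forward; pixel columns grow to the right and rows downward; lengths in m; the calibration is good to about 2 mm. A picture is of the moment at which its call begins. camera_model takes no time and is no camera call.
- ticket.hand_in(): hands the job in, once; it reports no verdict.
Trained networks look in the newest picture that a camera, given by its name, has taken for a name from the list of things; names that differ only in an ending like _2 or _b are one class to them, and where a whole thing is asked for, a point or a joint stands for the part that bears it (a point fixed in the world has none). Each returns a list of dicts, best first, with "score" (0 to 1); they miss things now and then, are a little off and sometimes report something else, mostly with a low value. They report only what shows in the picture. A call takes as long as a camera call. They do not tell look-alikes from the thing itself.
- look_for(camera, query): "position" ([x, y, z] in m, in world coordinates, good to about 4 mm: the middle of the surface that is visible of it).
The state is a dict: "t": time; "q": joint angles; "qvel": joint speeds; "joint_torque": joint torques, N m; "eef_pos": TCP position; "tool_rot": TCP orientation; "force": force on the tool from outside, world axes, zero at the start; "ft_torque": the same for the moment, N m; "opening": opening from 0.0 (shut) to 1.0 (fully open).
Only numpy, scipy, OpenCV 4.12 (cv2) and the standard library are available. Lean on these libraries where they do the work, as an engineer would, in place of code of your own. Each camera call takes 0.05 s, during which the arm holds its last target.

## Working session

There is one attempt and no reset: what is moved stays moved. The work goes in short steps, Python scripts to look and compute and a tool call to move; the robot and the scene stay as the last step left them, time stands still between calls to the robot, and variables do not carry over. Pictures are saved under pics/ and viewed, and the job is handed in when it is done.

Besides the shell and the picture viewer there is one more tool, called after ">>>" by a JSON object that holds its "name" and its "arguments". step_arm: Moves the arm, as the interface text tells. Its arguments: {"type":"object","properties":{"steps":{"type":"array"},"grip_force":{"type":"number"}},"required":["steps"]}

```bash
mkdir -p pics
cat > h.py <<'E'
import numpy as np, cv2
from plant import status, cams, ticket, look_for
from scipy.spatial.transform import Rotation as R
def K(m):
    f=210/np.tan(np.radians(m["fov_y"])/2)
    return np.array([[f,0,m["cx"]],[0,f,m["cy"]],[0,0,1]]),np.array(m["dist"],float)
def cloud(name,m,depth):
    k,d=K(m); h,w=depth.shape
    u,v=np.meshgrid(np.arange(w),np.arange(h))
    p=cv2.undistortPoints(np.stack([u,v],-1).reshape(-1,1,2).astype(float),k,d).reshape(h,w,2)
    P=np.dstack([p*depth[...,None],depth]); T=np.array(m["pose"])
    W=P@T[:3,:3].T+T[:3,3]; W[depth<=0]=np.nan
    return W
def proj(m,pts):
    k,d=K(m); T=np.linalg.inv(np.array(m["pose"]))
    return cv2.projectPoints(np.atleast_2d(np.array(pts,float)),cv2.Rodrigues(T[:3,:3])[0],T[:3,3],k,d)[0].reshape(-1,2)
def shot(name,tag):
    im,dp=cams.read_camera(name); m=cams.camera_model(name)
    cv2.imwrite(f"pics/{tag}.png",im[...,::-1]); np.savez(f"pics/{tag}.npz",im=im,dp=dp)
    return im,dp,m
def st():
    s=status.observe(); print({k:np.round(np.array(s[k]),4).tolist() for k in ["t","q","eef_pos","tool_rot","force","ft_torque","opening"]}); return s
E
python3 - <<'E'
from h import *
s=st(); print(R.from_rotvec(s["tool_rot"]).as_matrix().round(3))
for n in ["scene","top"]:
    im,dp,m=shot(n,n+"0")
    print(n,m["fov_y"],m["dist"],np.round(m["pose"],3).tolist())
    for q in (["jar","cap","tray","press"] if n=="top" else ["jar","cap","tray"]):
        for r in look_for(n,q)[:4]: print(q,round(r["score"],2),np.round(r["position"],3),proj(m,r["position"]).round())
E
```

```text
{'t': 0.0, 'q': [-1.242, 0.0875, 0.1751, 1.6598, 0.0, 1.5708], 'eef_pos': [0.1775, -0.5203, 0.2306], 'tool_rot': [-0.3392, 2.0448, -2.0421], 'force': [0.7761, -0.6441, -0.0892], 'ft_torque': [0.0323, -0.0161, 0.0224], 'opening': 1.0022}
[[-0.946 -0.     0.323]
 [-0.323  0.001 -0.946]
 [-0.    -1.    -0.001]]
scene 45.189725373734326 [-0.09325484  0.          0.          0.          0.        ] [[0.201, 0.679, -0.707, 1.405], [0.98, -0.127, 0.156, -0.269], [0.016, -0.723, -0.69, 0.96], [0.0, 0.0, 0.0, 1.0]]
jar 0.85 [ 0.575 -0.164  0.025] [[247. 253.]]
jar 0.8 [ 0.758 -0.205  0.037] [[242. 313.]]
jar 0.79 [0.324 0.189 0.037] [[353. 170.]]
cap 0.57 [ 0.546 -0.161  0.117] [[245. 218.]]
tray 0.94 [0.702 0.262 0.002] [[425. 272.]]
tray 0.65 [0.5   0.144 0.01 ] [[355. 220.]]
top 44.18547361929726 [-0.15297619  0.          0.          0.          0.        ] [[-0.007, -0.986, 0.168, 0.288], [-1.0, 0.008, 0.002, -0.062], [-0.003, -0.168, -0.986, 1.488], [0.0, 0.0, 0.0, 1.0]]
jar 0.67 [ 0.717 -0.192  0.039] [[326. 135.]]
jar 0.61 [0.29  0.186 0.039] [[193. 284.]]
jar 0.6 [ 0.524 -0.154  0.016] [[313. 202.]]
cap 0.91 [ 0.537 -0.162  0.121] [[318. 191.]]
cap 0.6 [0.501 0.142 0.003] [[211. 211.]]
tray 0.89 [0.705 0.263 0.006] [[172. 143.]]
tray 0.58 [0.497 0.144 0.001] [[211. 212.]]
press 0.78 [ 0.41  -0.398  0.075] [[403. 238.]]
```

View pics/scene0.png

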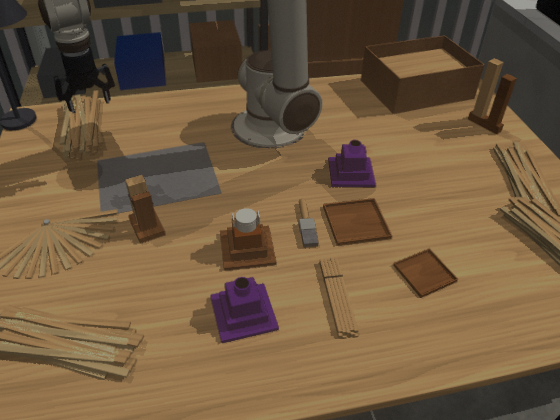

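View pics/top0.png

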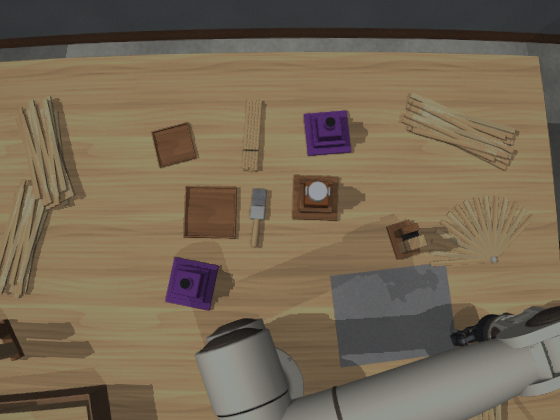

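The candidates for the jar are the brown one with the white cap at top (316,197) / scene (247,235), and purple ones at top (327,132) and (192,283). The brown one fits, since it has the white cap and the purple ones are excluded. There are two trays, at top (211,212) (larger) and (174,145) (smaller). The job needs the one at (211,212). Next I'll measure both and confirm them in an enlarged crop.

Run:
```python
from h import *
out=[]
for n in ["top","scene"]:
    z=np.load(f"pics/{n}0.npz"); im,dp=z["im"],z["dp"]; m=cams.camera_model(n); W=cloud(n,m,dp)
    np.save(f"pics/W{n}.npy",W)
    near=(np.hypot(W[...,0]-.54,W[...,1]+.16)<.1)
    for lo,hi in [(.108,.13),(.08,.095),(.03,.05),(.005,.02)]:
        k=near&(W[...,2]>lo)&(W[...,2]<hi)
        p=W[k]
        if len(p)<5: print(n,lo,len(p)); continue
        r=cv2.minAreaRect((p[:,:2]*1000).astype(np.float32)); print(n,lo,len(p),"med z",np.median(p[:,2]).round(4),"rect",np.round(r[0],1),np.round(r[1],1),round(r[2],1))
    # white cap top
    hsv=cv2.cvtColor(im,cv2.COLOR_RGB2HSV)
    k=near&(hsv[...,1]<60)&(hsv[...,2]>110)&(W[...,2]>.1)
    p=W[k]; v,u=np.nonzero(k); print("white",len(p),p.mean(0).round(4),np.median(p[:,2]).round(4),u.min(),u.max(),v.min(),v.max())
c=cv2.imread("pics/top0.png"); a=cv2.resize(c[160:235,180:345],None,fx=4.8,fy=4.8,interpolation=cv2.INTER_CUBIC)
cv2.imwrite("pics/crop_top.png",a)
c=cv2.imread("pics/scene0.png"); a=cv2.resize(c[190:275,205:295],None,fx=6.5,fy=6.5,interpolation=cv2.INTER_CUBIC)
cv2.imwrite("pics/crop_scene.png",a)
```

```text
top 0.108 313 med z 0.1187 rect [ 538.3 -159.5] [62.6 50.8] 89.5
top 0.08 212 med z 0.0853 rect [ 538.4 -160.1] [66.7 66.7] 87.0
top 0.03 410 med z 0.0393 rect [ 539.5 -160.6] [92.2 93.9] 87.9
top 0.005 981 med z 0.0113 rect [ 539.4 -161. ] [190.2 188.8] 82.3
white 300 [ 0.5381 -0.1596  0.1188] 0.1187 306 329 181 199
scene 0.108 344 med z 0.1179 rect [ 539.7 -158.8] [53.8 65. ] 1.5
scene 0.08 258 med z 0.085 rect [ 542.  -159.1] [66.9 64.6] 87.4
scene 0.03 504 med z 0.0391 rect [ 540.9 -159.1] [92.  94.6] 87.9
scene 0.005 911 med z 0.0116 rect [ 553.9 -162.9] [139.7 159.4] 88.9
white 263 [ 0.5396 -0.1582  0.1184] 0.1184 232 259 209 224
```

View pics/crop_top.png

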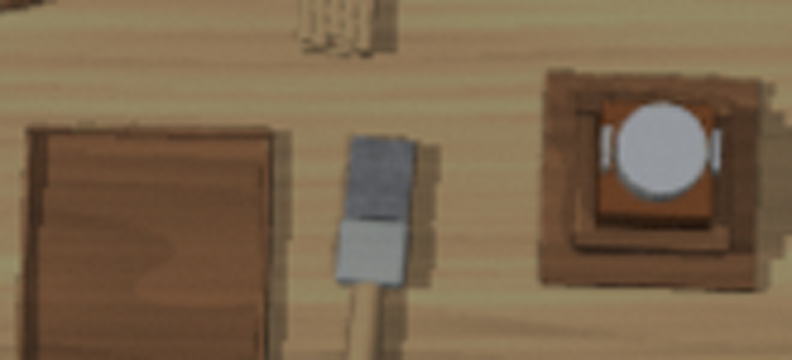

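View pics/crop_scene.png

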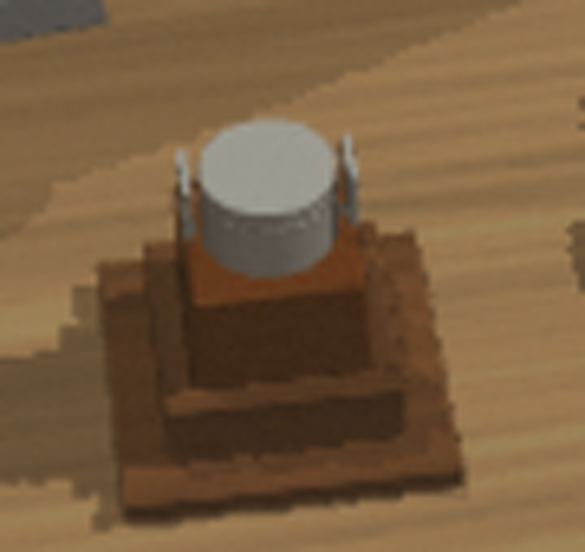

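The crops confirm it: the brown square jar has a white cap, with tabs at ±world y at top crop (605,148) and (716,150). The larger tray is at crop (150,240). Next are the fine poses: jar yaw and tray size.

Run:
```python
from h import *
for n in ["top","scene"]:
    W=np.load(f"pics/W{n}.npy")
    for c in [(.5,.144),(.705,.263)]:
        k=(abs(W[...,0]-c[0])<.1)&(abs(W[...,1]-c[1])<.085)&(W[...,2]>.0095)&(W[...,2]<.02)
        p=W[k]; r=cv2.minAreaRect((p[:,:2]*1000).astype(np.float32)); print(n,len(p),np.round(r[0],1),np.round(r[1],1),round(r[2],1),np.median(p[:,2]))
        k2=(np.hypot(W[...,0]-c[0],W[...,1]-c[1])<.04); print(" floor z",np.nanmedian(W[k2][:,2]))
    # yaw: fit of jar shoulder/wall points: edges of cradle wall top
    for lo,hi in [(.078,.092),(.033,.047)]:
        k=(np.hypot(W[...,0]-.54,W[...,1]+.16)<.08)&(W[...,2]>lo)&(W[...,2]<hi); p=W[k][:,:2]*1000
        best=min(((lambda q:(np.ptp(np.sort(q[:,0])[2:-2])+np.ptp(np.sort(q[:,1])[2:-2]),a,(q.min(0)+q.max(0))/2))(p@np.array([[np.cos(a),-np.sin(a)],[np.sin(a),np.cos(a)]])) for a in np.radians(np.arange(-8,8,.25))),key=lambda t:t[0])
        print(n,lo,np.degrees(best[1]),best[0])
    k=(np.hypot(W[...,0]-.539,W[...,1]+.16)<.05)&(W[...,2]>.1); p=W[k]
    for s in (1,-1):
        q=p[(p[:,1]+.1595)*s>.028]; print("tab",s,len(q),q.mean(0).round(4) if len(q) else "", q.min(0).round(4),q.max(0).round(4))
    q=p[abs(p[:,2]-.119)<.003]; q=q[abs(q[:,1]+.1595)<.0275]; print("top",len(q),q.mean(0),(q.min(0)+q.max(0))/2,np.ptp(q,0))
```

```text
top 448 [500.1 145.8] [151.7 153.6] 88.9 0.011943483130224641
 floor z 0.004289903171948994
top 125 [712.1 262.3] [138.9 113. ] 15.3 0.010960202026082833
 floor z 0.0030986433181763307
top 0.078 -2.25 132.74757375989373
top 0.033 -1.5000000000000002 184.22473688430983
tab 1 16 [ 0.5401 -0.1296  0.1195] [ 0.5274 -0.1314  0.1049] [ 0.5504 -0.1281  0.1259]
tab -1 16 [ 0.5362 -0.1899  0.1129] [ 0.5261 -0.1908  0.1   ] [ 0.5462 -0.1888  0.1245]
top 184 [ 0.53881559 -0.16107758  0.11885966] [ 0.53904217 -0.16094862  0.11899795] [0.04929115 0.04879387 0.00591846]
scene 328 [499.2 146.6] [152.7 154.5] 88.1 0.012068228314378426
 floor z 0.004477736065490678
scene 118 [704.5 259.4] [114.2 116.5] 15.1 0.01094604605838878
 floor z 0.003301366493648372
scene 0.078 -0.5 124.57067922876382
scene 0.033 -2.25 183.4602818860583
tab 1 26 [ 0.5417 -0.1287  0.1132] [ 0.5251 -0.1304  0.1018] [ 0.554  -0.1263  0.122 ]
tab -1 24 [ 0.5408 -0.19    0.113 ] [ 0.527  -0.1915  0.1011] [ 0.5511 -0.1877  0.1209]
top 243 [ 0.53992848 -0.15937139  0.11850234] [ 0.53960756 -0.15957588  0.11900955] [0.05387897 0.05055011 0.00597113]
```

>>> {"name": "step_arm", "arguments": {"steps": [[[1,-0.5,0,-0.2,0.9],[1,-1,0,-0.8,0.9],[1,-1,0,-0.8,0.9],[1,-1,0,-0.8,0.9],[1,-1,0,-0.9,0],[1,-1,0,-0.9,0],[1,-1,0,-0.9,0],[1,-1,0,-0.9,0],[1,-1,0,-0.9,0],[1,-1,0,-0.9,0]]], "grip_force": 20}}

```text
t: 1.7
eef_pos: [0.4174, -0.3119, 0.2314]
tool_rot: [-0.073, -2.187, 2.19]
force: [0.2, -0.7, 0.4]
opening: 1.001
```

```bash
cat >> h.py <<'E'
def go(target,az):
    s=st(); M=R.from_rotvec(s["tool_rot"]).as_matrix(); d=np.array(target)-s["eef_pos"]
    t=M.T@d; a=np.degrees(np.arctan2(M[1,2],M[0,2])); da=(az-a+180)%360-180
    print("tilt",np.degrees(np.arccos(-M[2,1])).round(2),"az",a.round(2),"units x,y,z",(t/.025).round(3),"twist units",round(-da/6,3))
E
python3 -c "
from h import *
go([.5392,-.160,.2],-92)"
```

```text
{'t': 1.7, 'q': [-0.6417, 0.0161, 0.1023, 1.6557, -0.0003, 2.5655], 'eef_pos': [0.4174, -0.3119, 0.2314], 'tool_rot': [-0.0728, -2.1875, 2.1896], 'force': [0.156, -0.6886, 0.4274], 'ft_torque': [-0.0282, 0.0086, -0.0548], 'opening': 1.0011}
tilt 0.08 az -93.76 units x,y,z [-4.463  1.254 -6.385] twist units -0.293
```

>>> {"name": "step_arm", "arguments": {"steps": [[[1,-0.5,0,-0.8,-0.1],[1,-0.5,0,-0.8,-0.1],[1,-0.5,0,-0.8,-0.1],[1,-0.6,0.1,-0.8,0],[1,-0.6,0.2,-0.8,0],[1,-0.6,0.2,-0.8,0],[1,-0.6,0.2,-0.8,0],[1,-0.4,0.2,-0.6,0],[1,-0.2,0.2,-0.2,0],[1,0,0,0,0]]]}}

```text
t: 2.95
eef_pos: [0.5413, -0.1497, 0.2027]
tool_rot: [-0.034, -2.205, 2.208]
force: [0.2, -0.6, -0.0]
opening: 0.999
```

```bash
python3 -c "
from h import *
go([.5392,-.160,.15],-92)"
```

```text
{'t': 2.95, 'q': [-0.2692, 0.1045, 0.1393, 1.6043, -0.0011, 2.9023], 'eef_pos': [0.5413, -0.1497, 0.2027], 'tool_rot': [-0.0342, -2.2053, 2.2084], 'force': [0.1512, -0.6004, -0.0311], 'ft_torque': [-0.0016, 0.0127, -0.036], 'opening': 0.9986}
tilt 0.1 az -91.71 units x,y,z [0.075 2.107 0.413] twist units 0.048
```

>>> {"name": "step_arm", "arguments": {"steps": [[[1,0.08,0,0.41,0.05],[1,0,0.5,0,0],[1,0,0.7,0,0],[1,0,0.7,0,0],[1,0,0.5,0,0],[1,0,0.3,0,0],[1,0,0,0,0],[1,0,0,0,0],[1,0,0,0,0],[1,0,0,0,0]]]}}

```text
t: 4.2
eef_pos: [0.538, -0.1624, 0.1309]
tool_rot: [-0.043, -2.201, 2.205]
force: [-0.5, -0.4, 0.4]
opening: 0.997
```

```bash
python3 -c "
from h import *
go([.5392,-.160,.12],-92)
for n in ['top','scene']:
    im,dp,m=shot(n,n+'1')
    s=status.observe(); c=proj(m,[s['eef_pos']])[0].round().astype(int); print(n,c)
    a=im[max(0,c[1]-60):c[1]+40,max(c[0]-60,0):c[0]+60,::-1]; cv2.imwrite(f'pics/c1_{n}.png',cv2.resize(a,None,fx=6,fy=6,interpolation=cv2.INTER_CUBIC))
"
```

```text
{'t': 4.2, 'q': [-0.2924, 0.0985, -0.0052, 1.465, -0.0014, 2.8869], 'eef_pos': [0.538, -0.1624, 0.1309], 'tool_rot': [-0.0433, -2.2011, 2.2052], 'force': [-0.5493, -0.3766, 0.4055], 'ft_torque': [-0.0151, 0.0143, 0.0101], 'opening': 0.9975}
tilt 0.14 az -92.16 units x,y,z [-0.045  0.437 -0.097] twist units -0.027
top [319 190]
scene [244 212]
```

View pics/c1_scene.png

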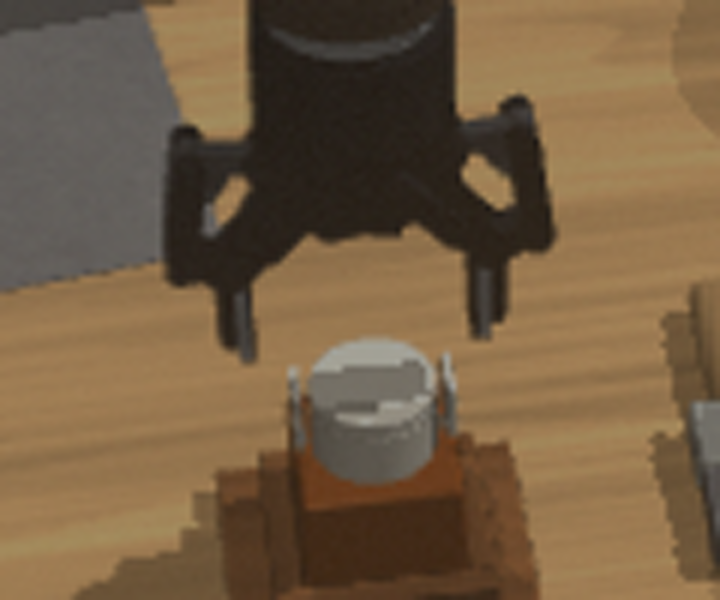

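View pics/c1_top.png

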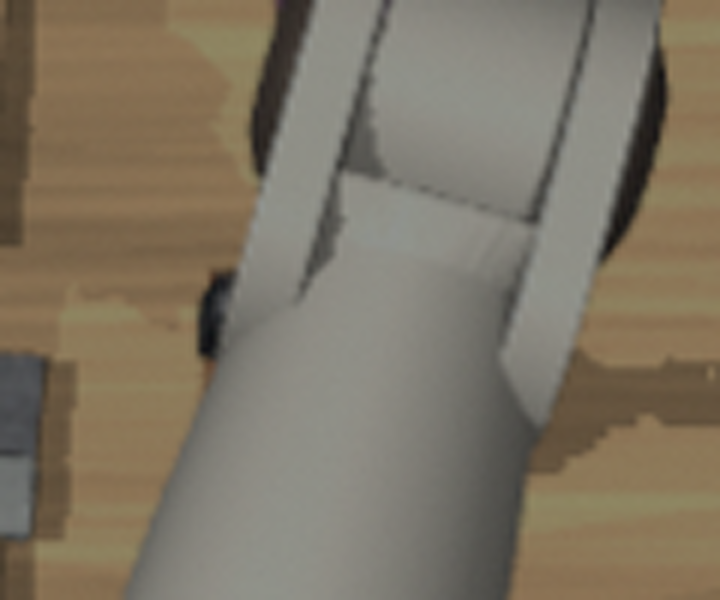

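```bash
python3 -c "
from h import *
z=np.load('pics/scene1.npz'); m=cams.camera_model('scene'); W=cloud('scene',m,z['dp'])
for lo,hi in [(.14,.16),(.16,.175),(.175,.19)]:
  for s in (1,-1):
    k=(abs(W[...,0]-.54)<.05)&((W[...,1]+.1624)*s>.03)&((W[...,1]+.1624)*s<.065)&(W[...,2]>lo)&(W[...,2]<hi); p=W[k]
    print(lo,s,len(p),p.min(0).round(4),p.max(0).round(4),np.median(p,0).round(4))
k=(abs(W[...,0]-.54)<.05)&(abs(W[...,1]+.16)<.05)&(W[...,2]>.113)&(W[...,2]<.122); p=W[k]; q=p[abs(p[:,1]+.16)<.027]
print(len(q),(q.min(0)+q.max(0))/2,np.ptp(q,0))
"
```

```text
0.14 1 22 [ 0.5409 -0.1196  0.1435] [ 0.5543 -0.1077  0.159 ] [ 0.548  -0.1158  0.1536]
0.14 -1 20 [ 0.54   -0.2184  0.1473] [ 0.55   -0.2048  0.1597] [ 0.546  -0.2098  0.1555]
0.16 1 32 [ 0.5417 -0.1195  0.1609] [ 0.5551 -0.1077  0.1749] [ 0.5482 -0.1148  0.168 ]
0.16 -1 26 [ 0.542  -0.218   0.1605] [ 0.5496 -0.2059  0.1737] [ 0.5447 -0.2122  0.1674]
0.175 1 28 [ 0.5401 -0.12    0.1751] [ 0.5548 -0.0992  0.19  ] [ 0.5509 -0.1136  0.1845]
0.175 -1 32 [ 0.5413 -0.2232  0.175 ] [ 0.5517 -0.2052  0.1899] [ 0.5461 -0.2122  0.1822]
271 [ 0.53860224 -0.15921853  0.11744489] [0.05905355 0.0505738  0.00882865]
```

>>> {"name": "step_arm", "arguments": {"steps": [[[1,-0.06,0,-0.12,0],[1,0,0.4,0,0],[1,0,0.5,0,0],[1,0,0.3,0,0],[1,0,0.2,0,0],[1,0,0.1,0,0],[1,0,0,0,0],[1,0,0,0,0],[1,0,0,0,0],[1,0,0,0,0]]]}}

```text
t: 5.55
eef_pos: [0.5397, -0.1593, 0.0906]
tool_rot: [-0.043, -2.201, 2.205]
force: [-0.3, -1.0, -0.4]
opening: 1.003
```

```bash
python3 -c "
from h import *
go([.5394,-.1595,.092],-92)"
```

```text
{'t': 5.55, 'q': [-0.2863, 0.1075, -0.0733, 1.3883, -0.0014, 2.8931], 'eef_pos': [0.5397, -0.1593, 0.0906], 'tool_rot': [-0.0431, -2.201, 2.205], 'force': [-0.2628, -1.011, -0.4217], 'ft_torque': [-0.0011, -0.0425, 0.0256], 'opening': 1.0028}
tilt 0.13 az -92.17 units x,y,z [ 0.01  -0.055  0.009] twist units -0.028
```

>>> {"name": "step_arm", "arguments": {"steps": [[[0.9,0,-0.05,0,-0.02],[0.85,0,0,0,0],[0.8,0,0,0,0],[0.78,0,0,0,0],[0.76,0,0,0,0],[0.74,0,0,0,0],[0.72,0,0,0,0],[0.72,0,0,0,0],[0.72,0,0,0,0],[0.72,0,0,0,0]]], "grip_force": 20}}

```text
t: 6.8
eef_pos: [0.5399, -0.1594, 0.0928]
tool_rot: [-0.042, -2.202, 2.207]
force: [0.1, -1.8, 2.6]
opening: 0.718
```

```bash
python3 -c "
from h import *
go([.5394,-.1595,.092],-92)
for n in ['scene']:
    im,dp,m=shot(n,n+'2')
    s=status.observe(); c=proj(m,[s['eef_pos']])[0].round().astype(int); print(n,c)
    a=im[max(0,c[1]-50):c[1]+40,max(c[0]-50,0):c[0]+50,::-1]; cv2.imwrite(f'pics/c2_{n}.png',cv2.resize(a,None,fx=6,fy=6,interpolation=cv2.INTER_CUBIC))
"
```

```text
{'t': 6.8, 'q': [-0.2863, 0.1064, -0.0703, 1.3912, -0.0014, 2.8908], 'eef_pos': [0.5399, -0.1594, 0.0928], 'tool_rot': [-0.0419, -2.2024, 2.207], 'force': [0.0881, -1.7864, 2.5731], 'ft_torque': [0.0475, 0.1179, -0.0076], 'opening': 0.7181}
tilt 0.18 az -92.04 units x,y,z [0.021 0.031 0.007] twist units -0.006
scene [246 223]
```

View pics/c2_scene.png

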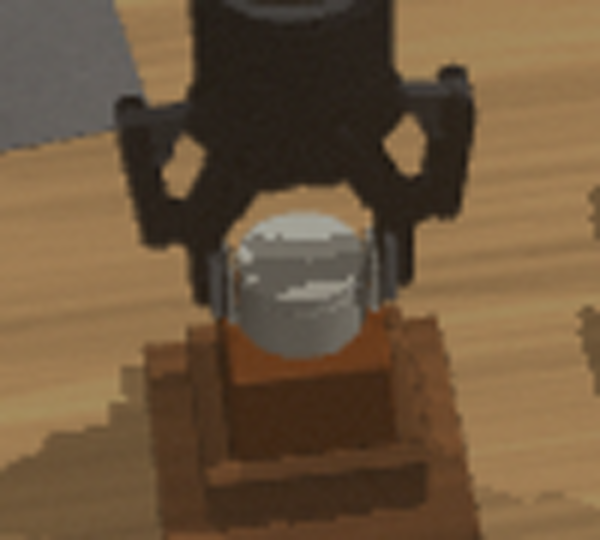

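The fingers are on both tabs at scene crop (222,285) and (378,270), with almost no sideways force. I'll continue squeezing slowly.

>>> {"name": "step_arm", "arguments": {"steps": [[[0.7,0,0,0,0],[0.69,0,0,0,0],[0.68,0,0,0,0],[0.67,0,0,0,0],[0.66,0,0,0,0],[0.65,0,0,0,0],[0.64,0,0,0,0],[0.63,0,0,0,0],[0.62,0,0,0,0],[0.61,0,0,0,0]]]}}

```text
t: 8.1
eef_pos: [0.54, -0.1593, 0.0946]
tool_rot: [-0.044, -2.203, 2.208]
force: [-1.8, 0.2, 3.1]
opening: 0.625
```

```bash
python3 -c "
from h import *
go([.5394,-.1595,.092],-92)"
```

```text
{'t': 8.1, 'q': [-0.2863, 0.1045, -0.0687, 1.3931, -0.0012, 2.8909], 'eef_pos': [0.54, -0.1593, 0.0946], 'tool_rot': [-0.0436, -2.2029, 2.208], 'force': [-1.8236, 0.1586, 3.1198], 'ft_torque': [0.0222, 0.2941, 0.0092], 'opening': 0.6247}
tilt 0.27 az -92.04 units x,y,z [0.025 0.106 0.009] twist units -0.006
```

>>> {"name": "step_arm", "arguments": {"steps": [[[0.58,0,0,0,0],[0.55,0,0,0,0],[0.5,0,0,0,0],[0.5,0,0,0,0],[0.5,0,0,0,0],[0.5,0,0,0,0],[0.5,0,0,0,0],[0.5,0,0,0,0],[0.5,0,0,0,0],[0.5,0,0,0,0]]], "grip_force": 35}}

```text
t: 9.35
eef_pos: [0.5401, -0.1593, 0.095]
tool_rot: [-0.044, -2.203, 2.208]
force: [-1.0, 0.7, 4.8]
opening: 0.612
```

```bash
python3 -c "
from h import *
go([.5394,-.1595,.092],-92)
for n in ['scene']:
    im,dp,m=shot(n,n+'3')
    s=status.observe(); c=proj(m,[s['eef_pos']])[0].round().astype(int); print(n,c)
    a=im[max(0,c[1]-50):c[1]+40,max(c[0]-50,0):c[0]+50,::-1]; cv2.imwrite(f'pics/c3_{n}.png',cv2.resize(a,None,fx=6,fy=6,interpolation=cv2.INTER_CUBIC))
"
```

```text
{'t': 9.35, 'q': [-0.2863, 0.1042, -0.0683, 1.3934, -0.0012, 2.8908], 'eef_pos': [0.5401, -0.1593, 0.095], 'tool_rot': [-0.044, -2.2029, 2.2084], 'force': [-1.0351, 0.668, 4.7831], 'ft_torque': [0.1162, 0.3275, -0.0105], 'opening': 0.6124}
tilt 0.29 az -92.03 units x,y,z [0.027 0.121 0.007] twist units -0.006
scene [246 223]
```

View pics/c3_scene.png

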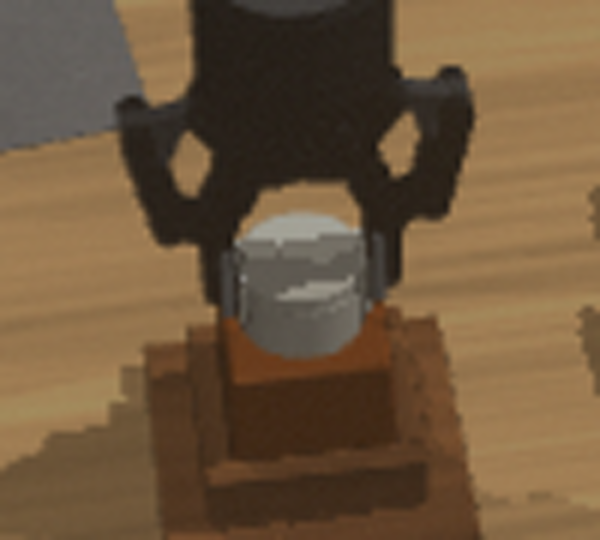

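>>> {"name": "step_arm", "arguments": {"steps": [[[0.5,0,-0.02,0,0],[0.5,0,0,0,-0.4],[0.5,0,0,0,-0.5],[0.5,0,0,0,-0.5],[0.5,0,0,0,-0.5],[0.5,0,0,0,-0.5],[0.5,0,0,0,-0.5],[0.5,0,0,0,-0.5],[0.5,0,0,0,0],[0.5,0,0,0,0]]]}}

```text
t: 10.65
eef_pos: [0.5409, -0.1583, 0.0951]
tool_rot: [-0.335, 2.039, -2.041]
force: [-0.9, -0.6, 4.7]
opening: 0.612
```

```bash
python3 -c "
from h import *
go([.5401,-.1593,.095],-92)"
```

```text
{'t': 10.65, 'q': [-0.2853, 0.1049, -0.0674, 1.3932, 0.0013, 2.5255], 'eef_pos': [0.5409, -0.1583, 0.0951], 'tool_rot': [-0.3351, 2.0389, -2.0412], 'force': [-0.9127, -0.597, 4.7224], 'ft_torque': [0.1423, 0.3332, 0.0139], 'opening': 0.6121}
tilt 0.31 az -71.04 units x,y,z [0.043 0.004 0.029] twist units 3.493
```

>>> {"name": "step_arm", "arguments": {"steps": [[[0.5,0.03,-0.02,0.03,-0.4],[0.5,0,0,0,-0.5],[0.5,0,0,0,-0.5],[0.5,0,0,0,-0.5],[0.5,0,0,0,-0.5],[0.5,0,0,0,-0.5],[0.5,0,0,0,-0.4],[0.5,0,0,0,0],[0.5,0,0,0,0],[0.5,0,0,0,0]]]}}

```text
t: 11.9
eef_pos: [0.5404, -0.1578, 0.0951]
tool_rot: [-0.639, 1.829, -1.827]
force: [-0.8, 0.3, 4.2]
opening: 0.615
```

```bash
python3 -c "
from h import *
go([.5401,-.1593,.095],-92)
for n in ['scene']:
    im,dp,m=shot(n,n+'4')
    s=status.observe(); c=proj(m,[s['eef_pos']])[0].round().astype(int); print(n,c)
    a=im[max(0,c[1]-50):c[1]+40,max(c[0]-50,0):c[0]+50,::-1]; cv2.imwrite(f'pics/c4_{n}.png',cv2.resize(a,None,fx=6,fy=6,interpolation=cv2.INTER_CUBIC))
"
```

```text
{'t': 11.9, 'q': [-0.2862, 0.1048, -0.0676, 1.3944, 0.0042, 2.1773], 'eef_pos': [0.5404, -0.1578, 0.0951], 'tool_rot': [-0.639, 1.8287, -1.8267], 'force': [-0.7606, 0.2851, 4.153], 'ft_torque': [0.0885, 0.2732, 0.011], 'opening': 0.6145}
tilt 0.34 az -51.15 units x,y,z [0.049 0.004 0.04 ] twist units 6.809
scene [246 223]
```

View pics/c4_scene.png

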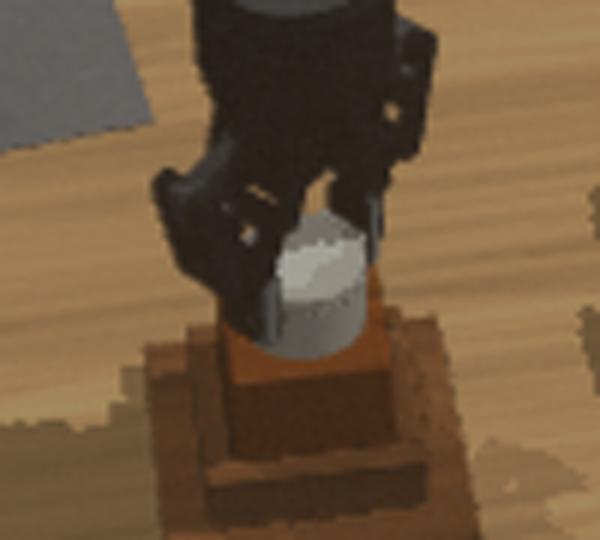

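>>> {"name": "step_arm", "arguments": {"steps": [[[0.5,0.03,-0.01,0.03,-0.1],[0.5,0,0,0,-0.12],[0.5,0,0,0,-0.12],[0.5,0,0,0,-0.12],[0.5,0,0,0,-0.12],[0.5,0,0,0,-0.12],[0.5,0,0,0,-0.12],[0.5,0,0,0,-0.12],[0.5,0,0,0,-0.12],[0.5,0,0,0,-0.12]]]}}

```text
t: 13.2
eef_pos: [0.5402, -0.1575, 0.0951]
tool_rot: [-0.74, 1.745, -1.738]
force: [-1.3, 3.6, 3.8]
opening: 0.611
```

```bash
python3 -c "
from h import *
go([.5401,-.1593,.095],-92)"
```

```text
{'t': 13.2, 'q': [-0.2873, 0.1052, -0.067, 1.3955, 0.007, 2.0441], 'eef_pos': [0.5402, -0.1575, 0.0951], 'tool_rot': [-0.7403, 1.7448, -1.7382], 'force': [-1.2569, 3.6198, 3.8167], 'ft_torque': [0.5774, 0.3166, -0.0815], 'opening': 0.6114}
tilt 0.44 az -43.58 units x,y,z [0.055 0.005 0.044] twist units 8.07
```

>>> {"name": "step_arm", "arguments": {"steps": [[[0.5,-0.015,0,-0.015,0],[0.5,-0.01,0,-0.01,0],[0.5,0,0,0,-0.12],[0.5,0,0,0,-0.12],[0.5,0,0,0,-0.12],[0.5,0,0,0,-0.12],[0.5,0,0,0,-0.12],[0.5,0,0,0,-0.12],[0.5,0,0,0,-0.12],[0.5,0,0,0,-0.12]]]}}

```text
t: 14.45
eef_pos: [0.5401, -0.1572, 0.0951]
tool_rot: [-0.819, 1.672, -1.668]
force: [-1.0, 0.8, 3.7]
opening: 0.612
```

```bash
python3 -c "
from h import *
go([.5401,-.1593,.095],-92)"
```

```text
{'t': 14.45, 'q': [-0.2861, 0.1046, -0.0677, 1.3953, 0.0058, 1.9379], 'eef_pos': [0.5401, -0.1572, 0.0951], 'tool_rot': [-0.8192, 1.6721, -1.6681], 'force': [-1.0366, 0.7893, 3.6588], 'ft_torque': [0.3179, 0.3244, -0.0416], 'opening': 0.6117}
tilt 0.38 az -37.43 units x,y,z [0.068 0.004 0.051] twist units 9.096
```

>>> {"name": "step_arm", "arguments": {"steps": [[[0.5,0,-0.01,0,-0.12],[0.5,0,0,0,-0.12],[0.5,0,0,0,-0.12],[0.5,0,0,0,-0.12],[0.5,0,0,0,-0.12],[0.5,0,0,0,-0.12],[0.5,0,0,0,-0.12],[0.5,0,0,0,-0.12],[0.5,0,0,0,-0.12],[0.5,0,0,0,-0.12]]]}}

```text
t: 15.7
eef_pos: [0.5397, -0.1573, 0.0951]
tool_rot: [-0.912, 1.581, -1.577]
force: [-2.2, 1.5, 4.3]
opening: 0.615
```

```bash
python3 -c "
from h import *
go([.5401,-.1593,.095],-92)"
```

```text
{'t': 15.7, 'q': [-0.2863, 0.1047, -0.0677, 1.3961, 0.0054, 1.8032], 'eef_pos': [0.5397, -0.1573, 0.0951], 'tool_rot': [-0.9115, 1.5805, -1.5768], 'force': [-2.1968, 1.494, 4.3065], 'ft_torque': [0.2243, 0.475, -0.0787], 'opening': 0.6146}
tilt 0.34 az -29.72 units x,y,z [0.063 0.004 0.052] twist units 10.38
```

>>> {"name": "step_arm", "arguments": {"steps": [[[0.5,0,-0.01,0,-0.1],[0.5,0,0,0,-0.1],[0.5,0,0,0,-0.1],[0.5,0,0,0,-0.1],[0.5,0,0,0,-0.1],[0.5,0,0,0,-0.1],[0.5,0,0,0,-0.1],[0.5,0,0,0,-0.1],[0.5,0,0,0,-0.1],[0.5,0,0,0,-0.1]]]}}

```text
t: 16.95
eef_pos: [0.5395, -0.1571, 0.0951]
tool_rot: [-0.983, 1.503, -1.499]
force: [-2.7, 1.2, 2.8]
opening: 0.614
```

```bash
python3 -c "
from h import *
go([.5401,-.1593,.095],-92)"
```

```text
{'t': 16.95, 'q': [-0.2862, 0.1048, -0.0675, 1.3969, 0.0056, 1.6911], 'eef_pos': [0.5395, -0.1571, 0.0951], 'tool_rot': [-0.9831, 1.5028, -1.4985], 'force': [-2.7093, 1.1572, 2.7772], 'ft_torque': [0.2514, 0.513, -0.0619], 'opening': 0.6142}
tilt 0.33 az -23.29 units x,y,z [0.072 0.005 0.056] twist units 11.452
```

>>> {"name": "step_arm", "arguments": {"steps": [[[0.5,0,0,-0.015,-0.1],[0.5,0,0,0,-0.1],[0.5,0,0,0,-0.1],[0.5,0,0,0,-0.1],[0.5,0,0,0,-0.1],[0.5,0,0,0,-0.1],[0.5,0,0,0,-0.1],[0.5,0,0,0,-0.1],[0.5,0,0,0,-0.1],[0.5,0,0,0,-0.1]]]}}

```text
t: 18.2
eef_pos: [0.5393, -0.1569, 0.0951]
tool_rot: [-1.049, 1.423, -1.42]
force: [-1.7, 1.6, 2.8]
opening: 0.612
```

```bash
python3 -c "
from h import *
go([.5401,-.1593,.095],-92)"
```

```text
{'t': 18.2, 'q': [-0.2861, 0.1039, -0.0685, 1.3965, 0.0058, 1.579], 'eef_pos': [0.5393, -0.1569, 0.0951], 'tool_rot': [-1.0492, 1.423, -1.4196], 'force': [-1.6577, 1.557, 2.7781], 'ft_torque': [0.3109, 0.3497, -0.1353], 'opening': 0.6115}
tilt 0.35 az -16.86 units x,y,z [0.082 0.005 0.056] twist units 12.523
```

>>> {"name": "step_arm", "arguments": {"steps": [[[0.5,-0.01,0,-0.01,-0.08],[0.5,0,0,0,-0.08],[0.5,0,0,0,-0.08],[0.5,0,0,0,-0.08],[0.5,0,0,0,-0.08],[0.5,0,0,0,-0.08],[0.5,0,0,0,-0.08],[0.5,0,0,0,-0.08],[0.5,0,0,0,-0.08],[0.5,0,0,0,-0.08]]]}}

```text
t: 19.45
eef_pos: [0.5393, -0.1567, 0.0951]
tool_rot: [-1.099, 1.358, -1.356]
force: [-1.7, 1.0, 2.8]
opening: 0.611
```

```bash
python3 -c "
from h import *
go([.5401,-.1593,.095],-92)
for n in ['scene']:
    im,dp,m=shot(n,n+'5')
    s=status.observe(); c=proj(m,[s['eef_pos']])[0].round().astype(int); print(n,c)
    a=im[max(0,c[1]-50):c[1]+40,max(c[0]-50,0):c[0]+50,::-1]; cv2.imwrite(f'pics/c5_{n}.png',cv2.resize(a,None,fx=6,fy=6,interpolation=cv2.INTER_CUBIC))
"
```

```text
{'t': 19.45, 'q': [-0.2857, 0.1033, -0.0691, 1.396, 0.0057, 1.4897], 'eef_pos': [0.5393, -0.1567, 0.0951], 'tool_rot': [-1.0991, 1.3581, -1.3558], 'force': [-1.6659, 0.994, 2.8438], 'ft_torque': [0.2662, 0.285, -0.053], 'opening': 0.6113}
tilt 0.35 az -11.72 units x,y,z [0.096 0.004 0.051] twist units 13.38
scene [247 222]
```

View pics/c5_scene.png

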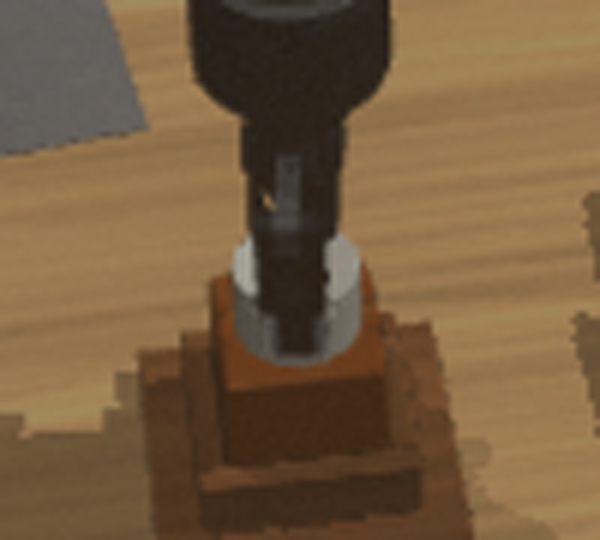

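The finger stays on the tab at crop (300,345), and the cap turns with it: 80° so far, no stop felt. I'll go on in small steps.

>>> {"name": "step_arm", "arguments": {"steps": [[[0.5,0,0,0,-0.07],[0.5,0,0,0,-0.07],[0.5,0,0,0,-0.07],[0.5,0,0,0,-0.07],[0.5,0,0,0,-0.07],[0.5,0,0,0,-0.07],[0.5,0,0,0,-0.07],[0.5,0,0,0,-0.07],[0.5,0,0,0,-0.07],[0.5,0,0,0,-0.07]]]}}

```text
t: 20.75
eef_pos: [0.5382, -0.1568, 0.0951]
tool_rot: [-1.142, 1.303, -1.299]
force: [-4.2, 1.3, 4.7]
opening: 0.612
```

```bash
python3 -c "
from h import *
go([.5401,-.1593,.095],-92)"
```

```text
{'t': 20.75, 'q': [-0.286, 0.103, -0.0696, 1.3981, 0.0048, 1.4111], 'eef_pos': [0.5382, -0.1568, 0.0951], 'tool_rot': [-1.1424, 1.3029, -1.2987], 'force': [-4.2323, 1.34, 4.6576], 'ft_torque': [0.1707, 0.9161, -0.2309], 'opening': 0.6119}
tilt 0.27 az -7.24 units x,y,z [0.088 0.002 0.089] twist units 14.127
```

>>> {"name": "step_arm", "arguments": {"steps": [[[0.5,0,0,0,0],[0.5,0,0,0,-0.04],[0.5,0,0,0,-0.04],[0.5,0,0,0,-0.04],[0.5,0,0,0,-0.04],[0.5,0,0,0,-0.04],[0.5,0,0,0,-0.04],[0.5,0,0,0,-0.04],[0.5,0,0,0,-0.04],[0.5,0,0,0,-0.04]]]}}

```text
t: 22.0
eef_pos: [0.538, -0.1569, 0.0951]
tool_rot: [-1.162, 1.275, -1.27]
force: [-4.6, 0.9, 3.7]
opening: 0.61
```

```bash
python3 -c "
from h import *
go([.5401,-.1593,.095],-92)
for n in ['top']:
    im,dp,m=shot(n,n+'6')
"
```

```text
{'t': 22.0, 'q': [-0.2862, 0.1029, -0.0696, 1.3984, 0.005, 1.3719], 'eef_pos': [0.538, -0.1569, 0.0951], 'tool_rot': [-1.1623, 1.2747, -1.2701], 'force': [-4.5559, 0.8521, 3.7453], 'ft_torque': [0.2614, 0.9782, -0.6742], 'opening': 0.6097}
tilt 0.28 az -5.0 units x,y,z [0.09  0.003 0.092] twist units 14.5
```

The stop is felt: moment about z is -0.67 N m while turning barely proceeds. I'll back off about 1° to unload it.

>>> {"name": "step_arm", "arguments": {"steps": [[[0.5,0,0,0,0.1],[0.5,0,0,-0.01,0.06],[0.5,0,0,-0.01,0],[0.5,0,0,0,0],[0.5,0,0,0,0],[0.5,0,0,0,0],[0.5,0,0,0,0],[0.5,0,0,0,0],[0.5,0,0,0,0],[0.5,0,0,0,0]]]}}

```text
t: 23.3
eef_pos: [0.538, -0.1568, 0.0951]
tool_rot: [-1.153, 1.286, -1.283]
force: [-2.5, 1.0, 4.2]
opening: 0.613
```

```bash
python3 -c "
from h import *
go([.5401,-.1593,.095],-92)"
```

```text
{'t': 23.3, 'q': [-0.2862, 0.1018, -0.0707, 1.3972, 0.0051, 1.389], 'eef_pos': [0.538, -0.1568, 0.0951], 'tool_rot': [-1.1529, 1.2863, -1.2832], 'force': [-2.5063, 1.0208, 4.1693], 'ft_torque': [0.206, 0.7047, -0.3947], 'opening': 0.6131}
tilt 0.3 az -5.98 units x,y,z [0.089 0.004 0.092] twist units 14.336
```

>>> {"name": "step_arm", "arguments": {"steps": [[[0.5,0,0,-0.01,0.1],[0.5,0,0,-0.01,0.06],[0.5,0,0,0,0],[0.5,0,0,0,0],[0.5,0,0,0,0],[0.5,0,0,0,0],[0.5,0,0,0,0],[0.5,0,0,0,0],[0.5,0,0,0,0],[0.5,0,0,0,0]]]}}

```text
t: 24.55
eef_pos: [0.538, -0.1568, 0.0951]
tool_rot: [-1.144, 1.298, -1.296]
force: [-2.5, 0.0, 2.6]
opening: 0.614
```

```bash
python3 -c "
from h import *
go([.5401,-.1593,.095],-92)"
```

```text
{'t': 24.55, 'q': [-0.2863, 0.1008, -0.0719, 1.3961, 0.0051, 1.4063], 'eef_pos': [0.538, -0.1568, 0.0951], 'tool_rot': [-1.1435, 1.2981, -1.2963], 'force': [-2.5351, 0.0022, 2.5924], 'ft_torque': [0.0999, 0.435, -0.1821], 'opening': 0.6139}
tilt 0.31 az -6.97 units x,y,z [0.087 0.004 0.095] twist units 14.171
```

>>> {"name": "step_arm", "arguments": {"steps": [[[0.5,0,0,-0.01,0.1],[0.5,0,0,0,0],[0.5,0,-0.02,0,0],[0.5,0,-0.02,0,0],[0.5,0,-0.02,0,0],[0.5,0,-0.02,0,0],[0.5,0,-0.02,0,0],[0.5,0,-0.02,0,0],[0.5,0,-0.02,0,0],[0.5,0,-0.02,0,0]]]}}

```text
t: 25.8
eef_pos: [0.5379, -0.157, 0.0975]
tool_rot: [-1.139, 1.307, -1.304]
force: [0.9, -0.0, -3.9]
opening: 0.612
```

```bash
python3 -c "
from h import *
go([.5401,-.1593,.095],-92)"
```

```text
{'t': 25.8, 'q': [-0.2864, 0.1011, -0.0669, 1.4019, 0.005, 1.417], 'eef_pos': [0.5379, -0.157, 0.0975], 'tool_rot': [-1.1386, 1.307, -1.3036], 'force': [0.9076, -0.0211, -3.9363], 'ft_torque': [-0.0477, -0.2028, -0.0603], 'opening': 0.6124}
tilt 0.29 az -7.6 units x,y,z [0.082 0.099 0.1  ] twist units 14.066
```

>>> {"name": "step_arm", "arguments": {"steps": [[[0.5,0,-0.02,0,0],[0.5,0,-0.02,0,0],[0.5,0,-0.02,0,0],[0.5,0,-0.02,0,0],[0.5,0,-0.02,0,0],[0.5,0,-0.02,0,0],[0.5,0,-0.02,0,0],[0.5,0,0,0,0],[0.5,0,0,0,0],[0.5,0,0,0,0]]]}}

```text
t: 27.05
eef_pos: [0.5379, -0.157, 0.1021]
tool_rot: [-1.138, 1.306, -1.304]
force: [0.1, 0.5, -1.0]
opening: 0.619
```

```bash
python3 -c "
from h import *
go([.5401,-.1593,.095],-92)
for n in ['scene']:
    im,dp,m=shot(n,n+'7')
    s=status.observe(); c=proj(m,[s['eef_pos']])[0].round().astype(int); print(n,c)
    a=im[max(0,c[1]-50):c[1]+40,max(c[0]-50,0):c[0]+50,::-1]; cv2.imwrite(f'pics/c7_{n}.png',cv2.resize(a,None,fx=6,fy=6,interpolation=cv2.INTER_CUBIC))
"
```

```text
{'t': 27.05, 'q': [-0.2864, 0.0993, -0.0599, 1.4099, 0.005, 1.4168], 'eef_pos': [0.5379, -0.157, 0.1021], 'tool_rot': [-1.1383, 1.306, -1.304], 'force': [0.0882, 0.5368, -1.0089], 'ft_torque': [-0.0413, -0.019, -0.0362], 'opening': 0.6186}
tilt 0.3 az -7.59 units x,y,z [0.083 0.285 0.097] twist units 14.069
scene [246 220]
```

View pics/c7_scene.png

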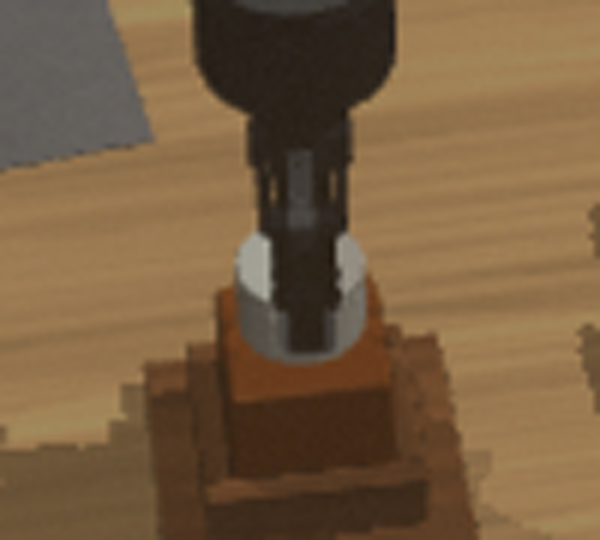

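The pull force is now just the cap's weight (1 N), and the cap rises with the gripper, with its base at crop (300,358). I'll continue straight up.

>>> {"name": "step_arm", "arguments": {"steps": [[[0.5,0,-0.1,0,0],[0.5,0,-0.2,0,0],[0.5,0,-0.2,0,0],[0.5,0,-0.2,0,0],[0.5,0,-0.3,0,0],[0.5,0,-0.4,0,0],[0.5,0,-0.6,0,0],[0.5,0,-0.8,0,0],[0.5,0,-0.6,0,0],[0.5,0,-0.2,0,0]]]}}

```text
t: 28.35
eef_pos: [0.5379, -0.1574, 0.1994]
tool_rot: [-1.137, 1.304, -1.305]
force: [-0.5, 0.1, -2.6]
opening: 0.612
```

```bash
python3 -c "
from h import *
go([.4997,.1462,.2],-1)
for n in ['scene']:
    im,dp,m=shot(n,n+'8')
    s=status.observe(); c=proj(m,[s['eef_pos']])[0].round().astype(int); print(n,c)
    a=im[max(0,c[1]-50):c[1]+60,max(c[0]-50,0):c[0]+50,::-1]; cv2.imwrite(f'pics/c8_{n}.png',cv2.resize(a,None,fx=5,fy=5,interpolation=cv2.INTER_CUBIC))
"
```

```text
{'t': 28.35, 'q': [-0.2873, 0.0984, 0.1265, 1.5952, 0.005, 1.4159], 'eef_pos': [0.5379, -0.1574, 0.1994], 'tool_rot': [-1.1372, 1.3043, -1.3051], 'force': [-0.5086, 0.0754, -2.5682], 'ft_torque': [0.0366, 0.0112, 0.0533], 'opening': 0.6122}
tilt 0.36 az -7.58 units x,y,z [-11.838   0.015  -3.117] twist units -1.097
scene [245 189]
```

View pics/c8_scene.png

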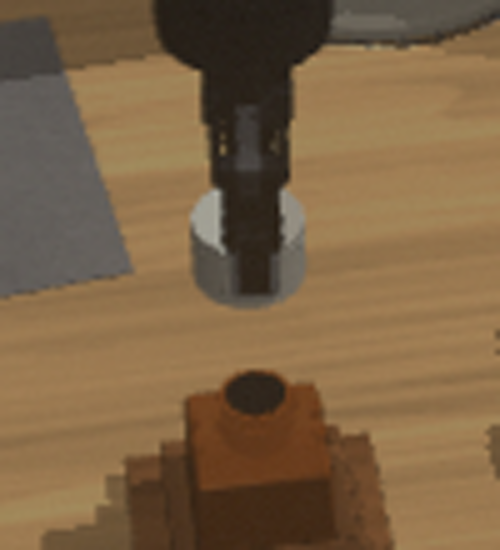

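The cap is off and hangs level in the gripper at crop (248,250), and the bare neck shows at (255,395). I'll carry it to the tray.

>>> {"name": "step_arm", "arguments": {"steps": [[[0.5,-0.3,0,-0.1,0],[0.5,-0.6,0,-0.2,0],[0.5,-0.9,0,-0.25,0],[0.5,-0.9,0,-0.25,0],[0.5,-0.9,0,-0.25,0],[0.5,-0.9,0,-0.25,0],[0.5,-0.9,0,-0.25,0],[0.5,-0.9,0,-0.25,0],[0.5,-0.9,0,-0.25,0],[0.5,-0.9,0,-0.25,0]]]}}

```text
t: 29.65
eef_pos: [0.5008, 0.0644, 0.1948]
tool_rot: [-1.143, 1.311, -1.299]
force: [0.1, 0.3, -1.5]
opening: 0.61
```

```bash
python3 -c "
from h import *
go([.4997,.1462,.1],-7.6)"
```

```text
{'t': 29.65, 'q': [0.1242, -0.0283, -0.0128, 1.5895, 0.0064, 1.826], 'eef_pos': [0.5008, 0.0644, 0.1948], 'tool_rot': [-1.1434, 1.3109, -1.2987], 'force': [0.071, 0.333, -1.473], 'ft_torque': [-0.0302, -0.0029, -0.0081], 'opening': 0.6104}
tilt 0.41 az -7.5 units x,y,z [-3.219  3.812 -0.454] twist units 0.016
```

>>> {"name": "step_arm", "arguments": {"steps": [[[0.5,-0.7,0,-0.1,0],[0.5,-0.7,0.1,-0.1,0],[0.5,-0.7,0.3,-0.1,0],[0.5,-0.6,0.5,-0.1,0],[0.5,-0.3,0.8,0,0],[0.5,0,0.8,0,0],[0.5,0,0.8,0,0],[0.5,0,0.8,0,0],[0.5,0,0.5,0,0],[0.5,0,0.1,0,0]]]}}

```text
t: 30.9
eef_pos: [0.4934, 0.1504, 0.0665]
tool_rot: [-1.153, 1.311, -1.293]
force: [-0.9, -0.0, -0.4]
opening: 0.611
```

```bash
python3 -c "
from h import *
go([.4997,.1462,.025],-7.6)
for n in ['scene']:
    im,dp,m=shot(n,n+'9')
    s=status.observe(); c=proj(m,[s['eef_pos']])[0].round().astype(int); print(n,c)
    a=im[max(0,c[1]-60):c[1]+50,max(c[0]-60,0):c[0]+60,::-1]; cv2.imwrite(f'pics/c9_{n}.png',cv2.resize(a,None,fx=5,fy=5,interpolation=cv2.INTER_CUBIC))
    W=cloud(n,m,dp); hsv=cv2.cvtColor(im,cv2.COLOR_RGB2HSV)
    k=(np.hypot(W[...,0]-s['eef_pos'][0],W[...,1]-s['eef_pos'][1])<.04)&(hsv[...,1]<60)&(hsv[...,2]>70)&(W[...,2]<.12); p=W[k]
    print(len(p),np.percentile(p[:,2],[1,5,50,95,99]).round(4))
"
```

```text
{'t': 30.9, 'q': [0.2918, 0.0157, -0.2165, 1.3479, 0.0076, 1.988], 'eef_pos': [0.4934, 0.1504, 0.0665], 'tool_rot': [-1.1528, 1.3114, -1.2927], 'force': [-0.8827, -0.0146, -0.3974], 'ft_torque': [0.0171, 0.0122, -0.0285], 'opening': 0.611}
tilt 0.69 az -7.18 units x,y,z [0.141 1.657 0.292] twist units 0.069
scene [360 203]
194 [0.0584 0.061  0.0868 0.0925 0.0947]
```

View pics/c9_scene.png

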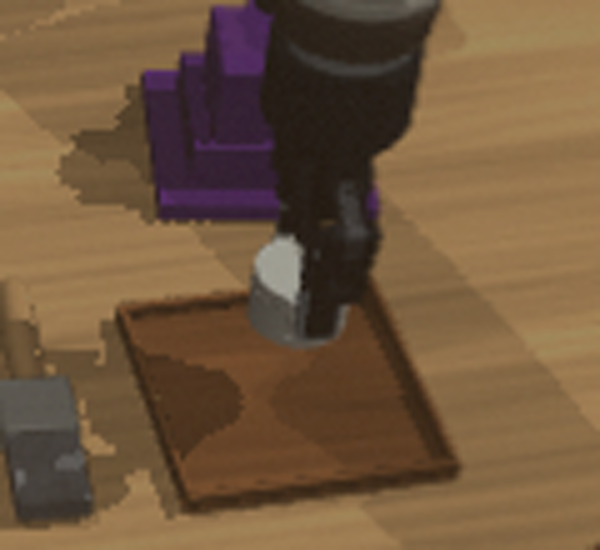

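>>> {"name": "step_arm", "arguments": {"steps": [[[0.5,0.14,0.2,0.29,0],[0.5,0,0.3,0,0],[0.5,0,0.4,0,0],[0.5,0,0.3,0,0],[0.5,0,0.2,0,0],[0.5,0,0.1,0,0],[0.5,0,0.1,0,0],[0.5,0,0,0,0],[0.5,0,0,0,0],[0.5,0,0,0,0]]]}}

```text
t: 32.2
eef_pos: [0.5015, 0.1462, 0.0257]
tool_rot: [-1.149, 1.31, -1.294]
force: [0.2, 0.5, -1.2]
opening: 0.61
```

```bash
python3 -c "
from h import *
go([.4997,.1462,.014],-7.6)"
```

```text
{'t': 32.2, 'q': [0.2796, 0.0479, -0.2636, 1.2655, 0.0074, 1.9762], 'eef_pos': [0.5015, 0.1462, 0.0257], 'tool_rot': [-1.1495, 1.3099, -1.2937], 'force': [0.2345, 0.4547, -1.1836], 'ft_torque': [-0.0095, 0.004, -0.0263], 'opening': 0.6098}
tilt 0.55 az -7.21 units x,y,z [ 0.011  0.47  -0.068] twist units 0.065
```

Now about 11 mm to go. I'll lower most of it, then slow down.

>>> {"name": "step_arm", "arguments": {"steps": [[[0.5,0,0.08,0,0],[0.5,0,0.08,0,0],[0.5,0,0.08,0,0],[0.5,0,0.06,0,0],[0.5,0,0.04,0,0],[0.5,0,0.02,0,0],[0.5,0,0.02,0,0],[0.5,0,0.01,0,0],[0.5,0,0,0,0],[0.5,0,0,0,0]]]}}

```text
t: 33.45
eef_pos: [0.5015, 0.1463, 0.0155]
tool_rot: [-1.149, 1.31, -1.294]
force: [-0.5, 0.3, -0.6]
opening: 0.615
```

```bash
python3 -c "
from h import *
go([.4997,.1462,.014],-7.6)"
```

```text
{'t': 33.45, 'q': [0.2798, 0.0539, -0.2777, 1.2451, 0.0075, 1.9764], 'eef_pos': [0.5015, 0.1463, 0.0155], 'tool_rot': [-1.1492, 1.3097, -1.2937], 'force': [-0.478, 0.3437, -0.6463], 'ft_torque': [0.0138, 0.0091, -0.0064], 'opening': 0.6146}
tilt 0.54 az -7.21 units x,y,z [ 0.014  0.059 -0.071] twist units 0.066
```

>>> {"name": "step_arm", "arguments": {"steps": [[[0.5,0,0.02,0,0],[0.5,0,0.02,0,0],[0.5,0,0.02,0,0],[0.5,0,0.01,0,0],[0.5,0,0.01,0,0],[0.5,0,0.01,0,0],[0.5,0,0.01,0,0],[0.5,0,0,0,0],[0.5,0,0,0,0],[0.5,0,0,0,0]]]}}

```text
t: 34.7
eef_pos: [0.5016, 0.1464, 0.0143]
tool_rot: [-1.148, 1.309, -1.294]
force: [-2.6, -0.7, 3.7]
opening: 0.61
```

```bash
python3 -c "
from h import *
go([.4997,.1462,.014],-7.6)"
```

```text
{'t': 34.7, 'q': [0.2799, 0.0539, -0.28, 1.2418, 0.0074, 1.9765], 'eef_pos': [0.5016, 0.1464, 0.0143], 'tool_rot': [-1.1484, 1.3092, -1.2939], 'force': [-2.6365, -0.6596, 3.7263], 'ft_torque': [-0.1465, 0.355, -0.0129], 'opening': 0.6101}
tilt 0.51 az -7.21 units x,y,z [ 0.016  0.012 -0.073] twist units 0.065
```

The cap touched the floor (fz went from -0.6 to +3.7 N at the expected height). I'll open slowly.

>>> {"name": "step_arm", "arguments": {"steps": [[[0.62,0,0,0,0],[0.64,0,0,0,0],[0.66,0,0,0,0],[0.68,0,0,0,0],[0.7,0,0,0,0],[0.73,0,0,0,0],[0.76,0,0,0,0],[0.8,0,0,0,0],[0.85,0,0,0,0],[0.9,0,0,0,0]]], "grip_force": 20}}

```text
t: 35.95
eef_pos: [0.5017, 0.1464, 0.0134]
tool_rot: [-1.149, 1.309, -1.294]
force: [-0.5, -0.3, 0.3]
opening: 0.903
```

>>> {"name": "step_arm", "arguments": {"steps": [[[1,0,0,0,0],[1,0,0,0,0],[1,0,0,0,0],[1,0,0,0,0],[1,0,0,0,0],[1,0,0,0,0],[1,0,0,0,0],[1,0,0,0,0],[1,0,0,0,0],[1,0,0,0,0]]]}}

```text
t: 37.2
eef_pos: [0.5018, 0.1464, 0.0135]
tool_rot: [-1.148, 1.309, -1.294]
force: [-0.4, 0.9, -0.2]
opening: 0.998
```

```bash
python3 -c "
from h import *
go([.5016,.1464,.014],-7.6)
for n in ['scene']:
    im,dp,m=shot(n,n+'10')
    s=status.observe(); c=proj(m,[s['eef_pos']])[0].round().astype(int); print(n,c)
    a=im[max(0,c[1]-60):c[1]+50,max(c[0]-60,0):c[0]+60,::-1]; cv2.imwrite(f'pics/c10_{n}.png',cv2.resize(a,None,fx=5,fy=5,interpolation=cv2.INTER_CUBIC))
"
```

```text
{'t': 37.2, 'q': [0.2798, 0.0548, -0.2806, 1.2403, 0.0074, 1.9765], 'eef_pos': [0.5018, 0.1464, 0.0135], 'tool_rot': [-1.1484, 1.3092, -1.2939], 'force': [-0.4397, 0.9406, -0.1693], 'ft_torque': [-0.0375, -0.0289, -0.0226], 'opening': 0.9975}
tilt 0.51 az -7.21 units x,y,z [ 0.001 -0.02  -0.006] twist units 0.065
scene [357 219]
```

View pics/c10_scene.png

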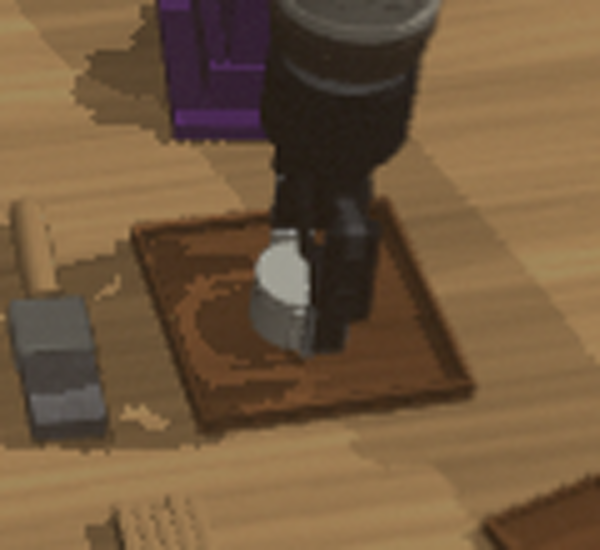

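The cap stands in the tray at crop (283,300), clear of both open fingers. I'll retreat straight up.

>>> {"name": "step_arm", "arguments": {"steps": [[[1,0,-0.2,0,0],[1,0,-0.4,0,0],[1,0,-0.6,0,0],[1,0,-0.8,0,0],[1,0,-1,0,0],[1,0,-1,0,0],[1,0,-1,0,0],[1,0,-1,0,0],[1,0,-0.6,0,0],[1,0,0,0,0]]]}}

```text
t: 38.5
eef_pos: [0.5034, 0.1455, 0.1925]
tool_rot: [-1.142, 1.306, -1.295]
force: [-0.3, 1.5, -0.3]
opening: 0.999
```

>>> {"name": "step_arm", "arguments": {"steps": [[[1,0.5,-0.3,0,0],[1,1,0,0,0],[1,1,0,0,0],[1,1,0,0,0],[1,1,0,0,0],[1,1,0,0,0],[1,1,0,0,0],[1,0.5,0,0,0],[1,0,0,0,0],[1,0,0,0,0]]]}}

```text
t: 39.75
eef_pos: [0.4764, -0.0378, 0.1944]
tool_rot: [-1.151, 1.313, -1.293]
force: [0.5, 0.4, 0.6]
opening: 1.004
```

```bash
python3 -c "
from h import *
st()
for n in ['scene','top']:
    im,dp,m=shot(n,n+'11'); W=cloud(n,m,dp)
    k=(np.hypot(W[...,0]-.5,W[...,1]-.146)<.05)&(W[...,2]>.03)&(W[...,2]<.06); p=W[k]
    if len(p): print(n,len(p),np.median(p,0).round(4),p.min(0).round(4),p.max(0).round(4))
"
```

```text
{'t': 39.75, 'q': [-0.0824, -0.0843, -0.0671, 1.5992, 0.0053, 1.6153], 'eef_pos': [0.4764, -0.0378, 0.1944], 'tool_rot': [-1.1506, 1.313, -1.2927], 'force': [0.5203, 0.4122, 0.5812], 'ft_torque': [-0.017, -0.0287, 0.0642], 'opening': 1.004}
scene 282 [0.5058 0.1431 0.0372] [0.4687 0.1187 0.0302] [0.5396 0.1691 0.0435]
top 285 [0.5023 0.1429 0.0378] [0.4683 0.118  0.0302] [0.536  0.1677 0.0458]
```

View pics/scene11.png

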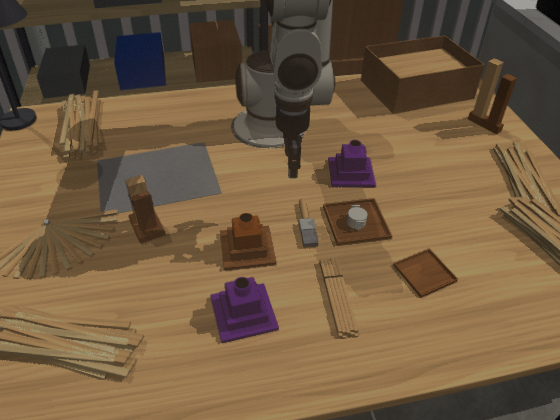

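View pics/top11.png

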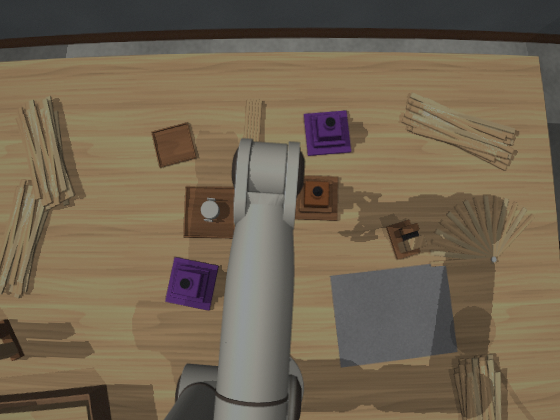

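The cap stands upright in the large tray at scene (357,218) / top (210,209), with its top at 37.5 mm (38 expected). The jar is open, and the ribs (337,297), brush (308,225) and press (145,208) are where they were.

```bash
python3 -c "
from h import *
print(ticket.hand_in())"
```

```text
the job is handed in; nothing more can be done
None
```

The glue jar is open and its cap stands right way up in the larger tray. I handed the job in at about 40 s, with no verdict reported.

- **Opening:** I squeezed both tabs with 35 N. The fingers stopped at about 52 mm by the opening scale, against 54 mm for tabs fully in, with no sideways imbalance. I turned the cap counterclockwise to the stop, which I felt at about 84–85°, backed off to unload it, and lifted straight off.
- **Placing:** I lowered the cap until the floor pushed back with 3.7 N at the expected height, then opened slowly and retreated.
- **Last checks:** The cap's top is at 37–38 mm above the bench (38 expected), about 4 mm from the tray centre. The ribs, brush and press look unmoved in the scene picture; in the last top picture the arm hid the brush and part of the ribs. The arm touches nothing.

**Doubtful points:**
- **Load at the stop:** The moment briefly reached 0.67 N m. I estimate that as up to about 32 N between cap and jar, close to the 35 N limit, before I backed off.
- **Other loads on the jar:** Sideways forces stayed under 5 N at every reading. The lift showed a brief 4 N pull before dropping to about the cap's weight.
- **Drift while turning:** The gripper drifted about 2–3 mm off its start position, yielding to contact. I eased the sideways load by small shifts.

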